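# Set the dial of the rotary board holder and lock it

### The arm

A 6-joint arm with a two-finger parallel gripper is mounted at the origin on a cart in front of the work surface, level with it; the furniture and walls round the work are solid. World frame = base frame: x ahead of the robot, y to its left, z up, the work surface at z = 0. Lengths are in m, angles in rad, forces in N, time in s.
With the tool pointing down it reaches from about 0.275 to 0.875 m from the base axis. Payload 12.5 kg.
Tool frame: the origin (TCP) lies on the centre line of the jaws, within the pads' length; the fingertips stand r.finger_overhang ahead of it and the grasp point (between the pads) lies 3 mm ahead of it (r.finger_overhang is the distance from the TCP to the fingertips, in m); z points along the fingers, y is the direction in which the jaws open and shut (so a half turn about z gives the same grasp; the last joint's range is limited). The gripper opens to 85 mm and grips with 20 to 120 N. Pads are 22 mm wide; open, the fingers measure 114 mm over their backs; the gripper's body (76 mm by 85 mm) begins 54 mm behind the grasp point. The pads swing forward as they close: fully open they stand 13 mm farther back than shut.
Start: joints at [-1.304, 0.351, 1.652, -0, 1.139, -0.085], TCP at [0.19, -0.516, 0.253] pointing down, gripper open.
Joint ranges: [-2.75, 2.75], [-0.79, 2.1], [0.01, 2.65], [-1.57, 4.71], [0.07, 3.14], [-2.87, 2.87]. Speed limits (rad/s): [2.22, 2.22, 2.79, 3.14, 3.14, 3.14].

### API

Orientations are given as a unit quaternion [x, y, z, w].
In Python, from cell import r, optics gives the robot as it stands. The module is installed in compiled form; this text tells all that it offers. Calls block until the motion is done:
- r.move_to(position, orientation): joint-space move of the TCP to a pose.
- r.move_linear(position, rot=None, vel=0.15): straight line of the TCP; rot=None keeps the orientation; vel is the mean speed in m/s.
- r.set_joints(angles): joint-space move.
- r.set_gripper(opening, squeeze=None): opening from 0.0 (shut) to 1.0 (fully open); squeeze is the grip in N (None keeps the last); returns when the fingers have stopped.
- r.sleep(seconds).
- r.inverse_kinematics(position, orientation): joint angles nearest the present ones, or None.
- optics.get_image(name): name is "side" or "top" or "wrist"; returns a dict with "pixels" (420x560x3 uint8, red, green, blue), "depth" (420x560 float32, m along the optical axis (not along the pixel's ray), 0 where there is no reading), "fx", "fy", "cx", "cy" (pixels), "camera_from_world" (4x4, takes a point from world to camera coordinates); the wrist camera has in their place "mount" (4x4, takes a point from camera to tool coordinates, whose origin is the TCP and whose axes are the flange's). Camera axes: x right, y down, z forward; pixel columns grow to the right and rows downward; lengths in m; the calibration is good to about 2 mm. A picture is of the moment at which its call begins: read the wrist's pose just before it.
A pose or a line that the arm cannot do raises r.PlanningError and nothing moves.
- r.hand_in(): hands the job in, once; it reports no verdict.
Readings, each from a call of its own:
- r.current_t(): time.
- r.current_q(): joint angles.
- r.current_qvel(): joint speeds.
- r.current_effort(): joint torques, N m.
- r.current_tool_pos(): TCP position.
- r.current_ee_rot(): TCP orientation.
- r.current_contact_force(): force on the tool from outside, world axes, zero at the start.
- r.current_torque(): the same for the moment, N m.
- r.current_opening(): opening from 0.0 (shut) to 1.0 (fully open).
Only numpy, scipy, OpenCV 4.12 (cv2) and the standard library are available. Lean on these libraries where they do the work, as an engineer would, in place of code of your own. Each camera call takes 0.05 s, during which the arm holds its last target.

### The job

Turn the dial of the rotary board holder by pushing its upright peg round until the index mark on the dial lines up with the long target line on the scale collar (the line with the small steel tab at its outer end), and leave it there. Then push the post of the lock lever fully over, clockwise seen from above, to its stop. Push gently with the fingertips or the outside of the fingers only: do not take the peg or the post between the fingers, do not turn the scale collar, do not close the lock before the dial is set or turn the dial after, and leave the loose things lying about where they are.

Things in the scene. Friction and masses are not known exactly. Their poses are not given: they have to be found in the camera images.
- holder: The rotary board holder, a fixed grey base plate 190 mm (x) by 230 mm (y), top 20 mm above the bench, carrying the dial, the scale collar and the lock lever. Origin on the bench, its z is up, its yaw turns the whole holder. In its frame the dial axis is at x -12, y +30 mm and the lock pivot at x 0, y -65 mm. A small brake block between collar and lock pivot reaches 31 mm above the bench. It cannot move; its place and yaw differ each time.
- dial_axis (a point): Point on the vertical axis of the dial, on the dial's top face, 34 mm above the bench. The dial is a steel disc of 58 mm radius that carries a small circuit board (38 x 72 mm, fixed between two ledges, everything on it below 44 mm above the bench), and lies on the scale collar.
- dial (a joint): Angle of the dial in rad, growing anticlockwise seen from above, free to turn round and round both ways (limits -8 and 14 are beyond any need). It stays where it is left: friction of 0.08 N m, about 2 N at the peg. The index mark lies in the holder's frame at the angle pi + dial round the axis, the peg opposite it at the angle dial. Aligned when dial equals collar (plus or minus whole turns of 2 pi).
- peg (a point): The peg by which the dial is pushed: an upright steel peg, 14 mm diameter, 46 mm from the dial axis, standing from the dial's top face (34 mm above the bench) to 68 mm above the bench, with a 20 mm wide, 3 mm high foot; opposite the index mark. The point is on the peg's axis at half its height, 51 mm above the bench.
- index_mark (a point): Outer end of the index mark, the one black radial line (22 mm long, 3 mm wide) on the dial's top face at its rim; point 59 mm from the dial axis, 32 mm above the bench.
- collar (a joint): Angle of the scale collar in rad, anticlockwise seen from above. The collar is an aluminium ring of 76 mm outer radius round the dial, top 30 mm above the bench, with a black line every 10 degrees. It is very stiff (1.5 N m), differs each time, and must stay as found. Its target line lies in the holder's frame at the angle pi + collar.
- target_line (a point): Inner end of the target line, the one long, wide black line (15.5 mm long, the others 6 or 9 mm) across the collar, with a small steel tab (8 x 7 mm, top 33 mm above the bench) at its outer end; point 59 mm from the dial axis, 32 mm above the bench, so that it meets index_mark when aligned.
- lock (a joint): Angle of the lock lever in rad, growing clockwise seen from above: 0 fully open, 1.3 at its stop, fully locked. It stays where it is left: friction of 0.06 N m, about 1.2 N at the post. The lever points, in the holder's frame, at the angle -0.6 - lock round its pivot; it starts open and closes towards the robot.
- lock_pivot (a point): Point on the vertical axis of the lock lever, 43 mm above the bench; the lever's hub reaches up to 38.5 mm.
- lock_post (a point): The upright black post at the end of the lock lever, 12 mm diameter, 50 mm from the lever's axis, from the arm (27 to 34 mm above the bench) up to 59 mm above the bench, with an 18 mm wide foot up to 34 mm. The point is on the post's axis, 43 mm above the bench.
- tweezers: Steel tweezers, 122 mm long, lying loose on the back (+x) edge of the holder's base plate, below 30 mm above the bench; to be left alone.
- flux_bottle: Small yellow bottle with a spout, 38 mm wide, 99 mm tall, standing loose behind the holder; to be left alone.
- brush: Small brush with a black handle, 145 mm long, lying loose beyond the blue vice; to be left alone.

How it is judged:
By the outcome, as a careful person would: the job done as asked, in the order asked, and still so for the second after the job is handed in, with the robot touching nothing.
It also fails if it takes over 61 s, if anything falls off the work surface, if the arm or the gripper's body presses on something with over 40 N, if the wrist force passes 120 N, or if a joint passes its speed limit or range.

## Working session

There is one attempt and no reset: what is moved stays moved. The work goes in short steps, each a Python script; the robot and the scene stay as the last script left them, time stands still between calls to the robot, and variables do not carry over. Pictures are saved under pics/ and viewed, and the job is handed in when it is done.

```bash
mkdir -p pics; ls; python3 - <<'E'
from cell import r, optics
import cv2, numpy as np
print(r.current_t(), r.current_tool_pos(), r.current_ee_rot(), r.finger_overhang, r.current_opening())
for n in ("side","top"):
    d=optics.get_image(n); cv2.imwrite(f"pics/{n}0.png",d["pixels"][:,:,::-1]); np.savez(f"pics/{n}0.npz",**d)
    print(n,d["fx"],d["cx"],d["cy"],np.round(d["camera_from_world"],3).tolist())
E
```

```text
pics
0.0 [ 0.18949586 -0.51602693  0.25277354] [ 9.84567126e-01  1.75006479e-01 -3.99571838e-05 -5.51934818e-04] 0.022 0.9975356385439904
side 429.20847990598315 270.0091821788072 214.33180827902203 [[-0.053, 0.998, -0.018, -0.029], [0.806, 0.032, -0.591, -0.463], [-0.59, -0.046, -0.806, 1.322], [0.0, 0.0, 0.0, 1.0]]
top 522.1668905278963 270.3491433683779 209.22462612063146 [[-0.003, -1.0, -0.007, 0.071], [-0.994, 0.004, -0.111, 0.613], [0.111, 0.006, -0.994, 1.142], [0.0, 0.0, 0.0, 1.0]]
```

View pics/side0.png

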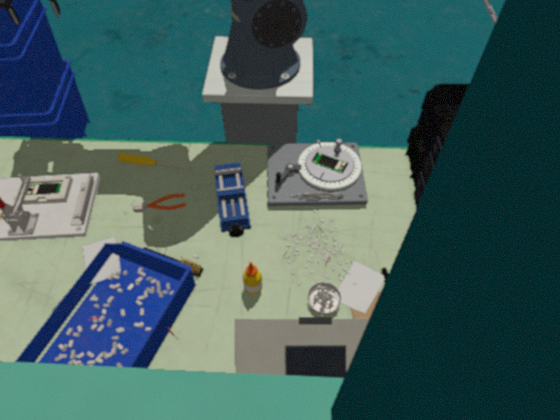

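View pics/top0.png

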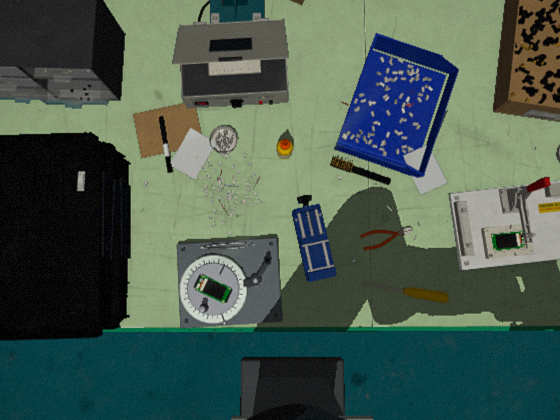

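The side view shows the holder at about (316,172). The top view shows it at about (230,280), with the dial centre near (212,288), the lock post near (266,257) and the flux bottle at (285,147). Next I'll enlarge the top view and take a wrist view above the holder.

```bash
cat > h.py <<'E'
import numpy as np, cv2
from scipy.spatial.transform import Rotation as R
def ray(d,uv,T=None):
    """world origin, direction"""
    p=np.array([(uv[0]-d["cx"])/d["fx"],(uv[1]-d["cy"])/d["fy"],1.0])
    M=np.linalg.inv(d["camera_from_world"]) if T is None else T
    return M[:3,3], M[:3,:3]@p
def onplane(d,uv,z,T=None):
    o,v=ray(d,uv,T); return o+v*(z-o[2])/v[2]
def proj(d,P,T=None):
    M=d["camera_from_world"] if T is None else np.linalg.inv(T)
    p=M[:3,:3]@np.asarray(P)+M[:3,3]; return np.array([d["fx"]*p[0]/p[2]+d["cx"],d["fy"]*p[1]/p[2]+d["cy"]])
def tri(o1,v1,o2,v2):
    A=np.stack([v1,-v2],1); s=np.linalg.lstsq(A,o2-o1,rcond=None)[0]
    a=o1+v1*s[0]; b=o2+v2*s[1]; return (a+b)/2, np.linalg.norm(a-b)
def wristT(d,pos,q):
    T=np.eye(4);T[:3,:3]=R.from_quat(q).as_matrix();T[:3,3]=pos
    return T@d["mount"]
E
python3 - <<'E'
from h import *
d=np.load("pics/top0.npz"); p=d["pixels"][:,:,::-1]
c=p[225:335,170:290]; cv2.imwrite("pics/topc.png",cv2.resize(c,None,fx=5,fy=5,interpolation=cv2.INTER_CUBIC))
print(onplane(d,(212,288),.03), onplane(d,(266,257),.05))
E
```

```text
[0.43789686 0.19881475 0.03      ] [0.50579997 0.07812506 0.05      ]
```

View pics/topc.png

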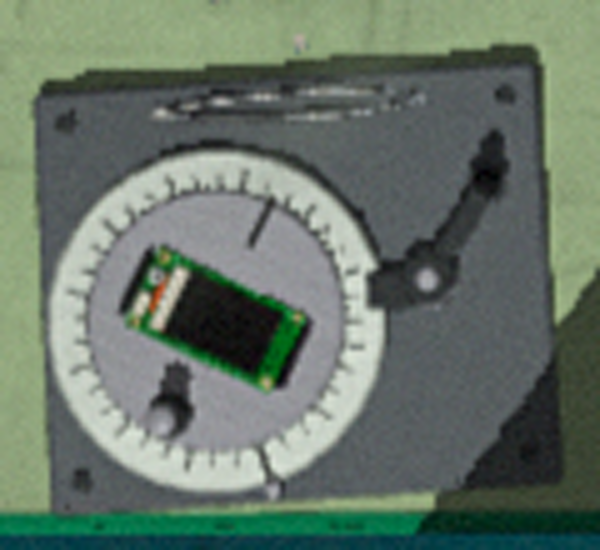

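The crop shows the dial centre at about (215,320), with the index mark pointing up-right from (250,245) to (270,200). The peg is at lower left (168,415), and the target line with its tab is at the bottom, about (265,450) to (272,490). The lock post is at (490,165) and the lever hub at (428,278). The index therefore needs about 145° clockwise. I'll check the height of the black box on the left, then take a wrist view.

```bash
python3 - <<'E'
from h import *
from cell import r, optics
d=np.load("pics/top0.npz"); D=d["depth"]
M=np.linalg.inv(d["camera_from_world"])
for uv in [(60,200),(110,200),(122,290),(110,290),(126,250),(60,300),(150,280)]:
    z=D[uv[1],uv[0]]; p=np.array([(uv[0]-d["cx"])/d["fx"]*z,(uv[1]-d["cy"])/d["fy"]*z,z,1]); print(uv,(M@p)[:3].round(3))
w=optics.get_image("wrist"); print(w["mount"].round(3).tolist(), w["fx"])
cv2.imwrite("pics/w0.png",w["pixels"][:,:,::-1])
for yaw in range(0,360,30):
    q=(R.from_euler("z",yaw,degrees=True)*R.from_euler("x",180,degrees=True)).as_quat()
    for P in ([.40,.17,.30],[.46,.17,.08]):
        j=r.inverse_kinematics(P,q); print(yaw,None if j is None else np.round(j,2))
E
```

```text
(60, 200) [0.62  0.493 0.159]
(110, 200) [0.621 0.395 0.149]
(122, 290) [0.436 0.385 0.08 ]
(110, 290) [0.438 0.396 0.128]
(126, 250) [0.522 0.383 0.065]
(60, 300) [0.42  0.486 0.157]
(150, 280) [0.455 0.344 0.001]
[[-0.0, -0.95, -0.313, 0.08], [1.0, -0.001, 0.002, -0.0], [-0.002, -0.313, 0.95, -0.121], [0.0, 0.0, 0.0, 1.0]] 299.4221068014131
0 [ 0.29  0.08  1.87 -0.    1.19  1.87]
0 [ 0.26  0.51  1.93 -0.    0.7   1.83]
30 [ 0.29  0.08  1.87 -0.    1.19  1.34]
30 [ 0.26  0.51  1.93 -0.    0.7   1.31]
60 [ 0.29  0.08  1.87 -0.    1.19  0.82]
60 [ 0.26  0.51  1.93 -0.    0.7   0.78]
90 [ 0.29  0.08  1.87 -0.    1.19  0.29]
90 [ 0.26  0.51  1.93 -0.    0.7   0.26]
120 [ 0.29  0.08  1.87  0.    1.19 -0.23]
120 [ 0.26  0.51  1.93 -0.    0.7  -0.26]
150 [ 0.29  0.08  1.87  0.    1.19 -0.75]
150 [ 0.26  0.51  1.93  0.    0.7  -0.79]
180 [ 0.29  0.08  1.87  0.    1.19 -1.28]
180 [ 0.26  0.51  1.93  0.    0.7  -1.31]
210 [ 0.29  0.08  1.87  0.    1.19 -1.8 ]
210 [ 0.26  0.51  1.93  0.    0.7  -1.84]
240 [ 0.29  0.08  1.87  0.    1.19 -2.32]
240 [ 0.26  0.51  1.93  0.    0.7  -2.36]
270 [ 0.29  0.08  1.87  0.    1.19 -2.85]
270 None
300 None
300 None
330 [ 0.29  0.08  1.87 -0.    1.19  2.39]
330 [ 0.26  0.51  1.93 -0.    0.7   2.35]
```

```bash
cat >> h.py <<'E'
def quat(yaw): return (R.from_euler("z",yaw)*R.from_euler("x",np.pi)).as_quat()
def snap(name):
    from cell import r, optics
    pos=r.current_tool_pos(); q=r.current_ee_rot(); w=optics.get_image("wrist")
    cv2.imwrite(f"pics/{name}.png",w["pixels"][:,:,::-1]); np.savez(f"pics/{name}.npz",T=wristT(w,pos,q),**w)
E
python3 - <<'E'
from h import *
from cell import r, optics
t=r.current_t()
r.move_to([.55,.16,.22],quat(np.pi)); r.set_gripper(0.0,squeeze=20); print(r.current_t()-t, r.current_tool_pos(), r.current_opening())
r.sleep(.2); snap("w1")
r.move_linear([.50,.20,.22]); r.sleep(.2); snap("w2"); print(r.current_t())
E
```

```text
3.475 [0.55000974 0.16001181 0.21999829] -0.001777698625515463
4.7
```

View pics/w1.png

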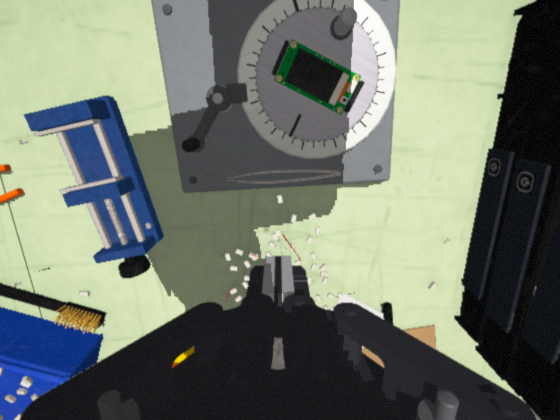

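View pics/w2.png

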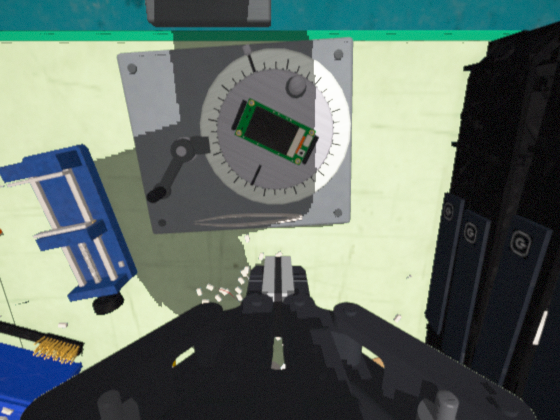

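In w2 the dial centre is at about (275,127) and the peg top at (296,85). The index mark runs from (260,165) to (253,186), the target line with its tab is at (248,50) to (255,70), and the lock post is at (155,194).

```bash
python3 - <<'E'
from h import *
d=np.load("pics/w2.npz"); p=d["pixels"][:,:,::-1]
cv2.imwrite("pics/w2c.png",cv2.resize(p[40:220,140:360],None,fx=3.3,fy=3.3,interpolation=cv2.INTER_CUBIC))
d=np.load("pics/w1.npz"); p=d["pixels"][:,:,::-1]
cv2.imwrite("pics/w1c.png",cv2.resize(p[0:180,180:400],None,fx=3.3,fy=3.3,interpolation=cv2.INTER_CUBIC))
E
```

```text
(no output)
```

View pics/w2c.png

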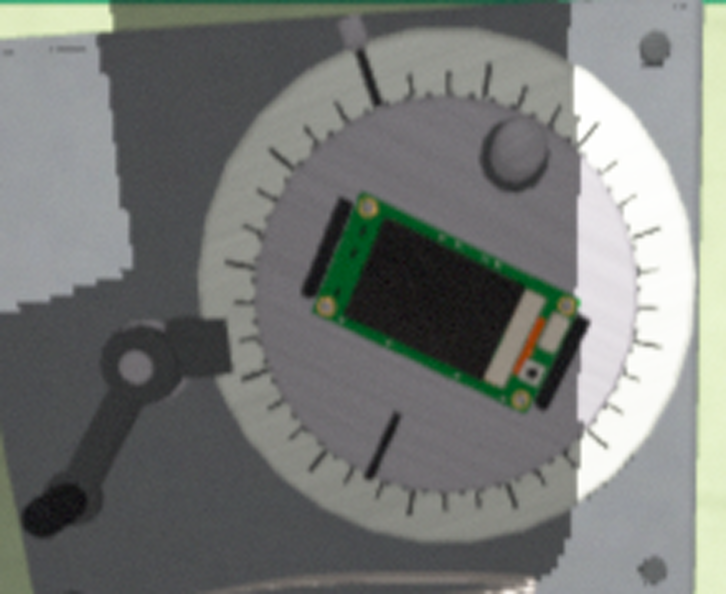

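View pics/w1c.png

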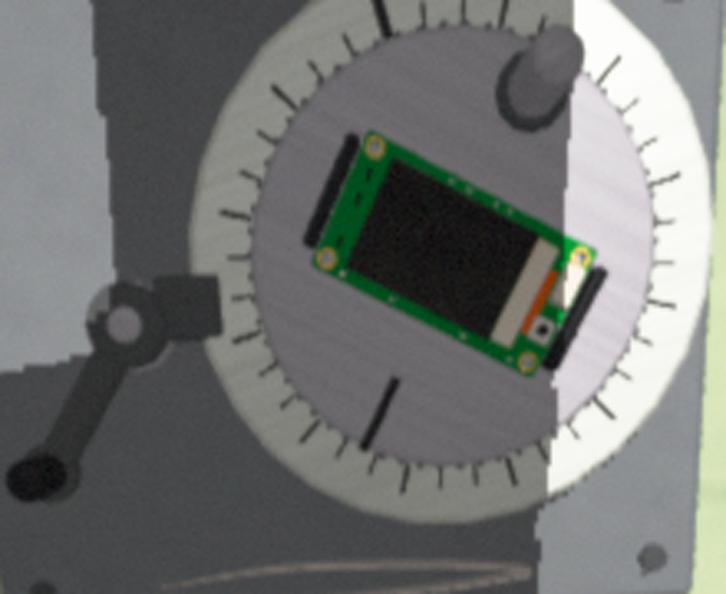

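```bash
python3 - <<'E'
from h import *
from scipy.optimize import least_squares
W1=np.load("pics/w1.npz");W2=np.load("pics/w2.npz")
def u2(x,y): return ((x+.5)/3.3-.5+140,(y+.5)/3.3-.5+40)
def u1(x,y): return ((x+.5)/3.3-.5+180,(y+.5)/3.3-.5)
def P2(x,y,z): return onplane(W2,u2(x,y),z,W2["T"])
def P1(x,y,z): return onplane(W1,u1(x,y),z,W1["T"])
def T(a,b): return tri(*ray(W1,u1(*a),W1["T"]),*ray(W2,u2(*b),W2["T"]))
def circ(pts):
    f=lambda s:np.hypot(pts[:,0]-s[0],pts[:,1]-s[1])-s[2]
    s=least_squares(f,[.44,.2,.07]); return s.x.round(4),(s.fun*1e3).round(1)
# collar outer edge by radial gradient search near the hand guess
for W,U,P,c0 in((W2,u2,P2,(447,285)),(W1,u1,P1,(450,250))):
    g=cv2.GaussianBlur(cv2.cvtColor(W["pixels"],cv2.COLOR_RGB2GRAY),(0,0),.8).astype(np.float32)
    C=np.array(P(*c0,.03)); best=[]
    for a in np.arange(0,360,5):
        rs=np.arange(.066,.086,.0004)
        uv=np.array([proj(W,[C[0]+q*np.cos(np.radians(a)),C[1]+q*np.sin(np.radians(a)),.03],W["T"]) for q in rs],np.float32)
        v=cv2.remap(g,uv[:,0].copy().reshape(1,-1),uv[:,1].copy().reshape(1,-1),cv2.INTER_LINEAR)[0]
        dv=np.diff(v); k=dv.argmin()
        if dv[k]<-4: best.append(C[:2]+rs[k]*np.array([np.cos(np.radians(a)),np.sin(np.radians(a))]))
    b=np.array(best); s,_=circ(b)
    for _ in range(4):
        e=abs(np.hypot(*(b-s[:2]).T)-s[2]); b=b[e<np.median(e)*3+.0002]; s,f=circ(b)
    print("collar",s,len(b),abs(f).max())
print("index",T((363,449),(371,478)),"inner",T((397,380),(397,413)))
print("target in",T((389,36),(378,103)))
print("pegtop",T((556,52),(518,150)))
print("post top",T((36,477),(50,512)))
print("hub",T((124,324),(136,367)))
E
```

```text
collar [0.4378 0.1963 0.0749] 63 0.7
collar [0.4382 0.1959 0.0747] 52 1.0
index (array([0.49112397, 0.17178342, 0.03227901]), np.float64(0.0007360485020481715)) inner (array([0.47077458, 0.18105342, 0.03262916]), np.float64(0.00068857480027457))
target in (array([0.38222349, 0.177101  , 0.03039874]), np.float64(0.00043959242588234246))
pegtop (array([0.39786649, 0.21452573, 0.07279032]), np.float64(0.0008211785384502989))
post top (array([0.49705993, 0.07736817, 0.05341087]), np.float64(0.0005230627020750868))
hub (array([0.45570972, 0.10231018, 0.0377312 ]), np.float64(0.00012126233915582128))
```

Measurements from the two wrist views, with ray miss under 0.8 mm:

| Item | Value |
|---|---|
| Axis | (0.438, 0.196) |
| Index angle | -24.6° |
| Target angle | -161.2° |
| Peg angle | 155.3°, must go clockwise to 18.8° |
| Holder yaw | about 3.4° |

Next I'll push with the outside of one closed finger, stopping about 8° short.

```bash
cat >> h.py <<'E'
A=np.array([.438,.196]); ZP=.072
def e(a): return np.array([np.cos(np.radians(a)),np.sin(np.radians(a))])
def pushpose(phi,gap=.0,z=ZP,rad=.046):
    p=A+rad*e(phi)+(.0215+gap)*e(phi+90)
    return [p[0],p[1],z], quat(np.radians(phi))
E
python3 - <<'E'
from h import *
from cell import r
# feasibility
for ph in range(155,15,-10): 
    if r.inverse_kinematics(*pushpose(ph)) is None: print("no",ph)
p,q=pushpose(155.3,.008,.15); r.move_to(p,q)
p,q=pushpose(155.3,.008); r.move_linear(p,vel=.12); r.sleep(.2)
F0=np.array(r.current_contact_force()); print(r.current_t(),F0.round(2))
for g in (.004,.001,-.001,-.003):
    p,q=pushpose(155.3,g); r.move_linear(p,vel=.03); print(g,np.round(r.current_contact_force()-F0,2))
r_=None
for ph in range(148,26,-8):
    p,q=pushpose(ph,-.001); r.move_linear(p,rot=q,vel=.06); print(ph,np.round(r.current_contact_force()-F0,2),np.round(np.array(r.current_tool_pos())-p,4))
print(r.current_t())
p,q=pushpose(ph,.015); r.move_linear(p,vel=.1)
p[2]=.2; r.move_linear(p,vel=.2); print(r.current_t()); r.sleep(.15); snap("w3"); 
E
```

```text
6.3 [ 0.5  -0.37  0.04]
0.004 [-0.8   0.16  0.32]
0.001 [-0.85 -0.11 -0.14]
-0.001 [ 0.08 -0.25  0.33]
-0.003 [-0.74  0.13  0.18]
148 [-1.19  0.13 -0.24] [ 0.0001  0.0001 -0.    ]
140 [ 0.05 -0.14 -0.01] [ 0.0001 -0.      0.    ]
132 [-0.96 -0.16 -0.58] [ 0.     -0.0001 -0.    ]
124 [-0.31  0.41 -0.34] [ 0.     -0.0002 -0.    ]
116 [-0.24  0.35 -0.15] [-0.     -0.0002 -0.    ]
108 [ 0.06 -0.05  0.55] [-0.     -0.0002  0.    ]
100 [-0.5   0.09  0.4 ] [-0.0001 -0.0002  0.    ]
92 [-0.3   0.44 -0.44] [-0.0001 -0.0002 -0.    ]
84 [-0.93  0.09  0.01] [-0.0002 -0.0002 -0.    ]
76 [-0.2  -0.46 -0.09] [-0.0002 -0.0001 -0.    ]
68 [-0.38 -0.08 -0.1 ] [-0.0002 -0.0001 -0.    ]
60 [-1.56  0.47  0.24] [-0.0003 -0.0001 -0.0001]
52 [-1.04  1.4   0.38] [-0.0002 -0.0001 -0.    ]
44 [ 0.06  0.6  -0.24] [-0.0003 -0.0001 -0.0001]
36 [-0.67  1.3   1.3 ] [-0.0003 -0.     -0.    ]
28 [-0.89  0.93  0.44] [-0.0003  0.     -0.    ]
11.9833
13.0833
```

View pics/w3.png

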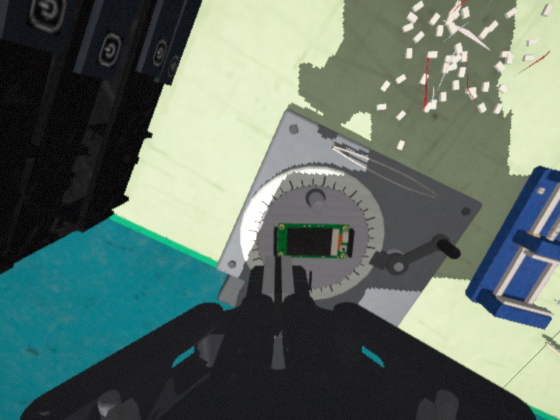

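The dial has turned: the peg is at (316,198) and the board is rotated. The fingers hide the target line, so I'll take a view from another yaw.

```bash
python3 - <<'E'
from h import *
from cell import r
p=A-.075*e(130); r.move_to([p[0],p[1],.18],quat(np.radians(130))); r.sleep(.2); snap("w4"); print(r.current_t())
W=np.load("pics/w4.npz"); c=proj(W,[*A,.034],W["T"]); print(c)
x,y=int(c[0])-130,max(0,int(c[1])-110); print(x,y)
cv2.imwrite("pics/w4c.png",cv2.resize(W["pixels"][y:y+220,x:x+260,::-1],None,fx=2.7,fy=2.7,interpolation=cv2.INTER_CUBIC))
E
```

```text
15.275
[277.89921183 119.61844364]
147 9
```

View pics/w4c.png

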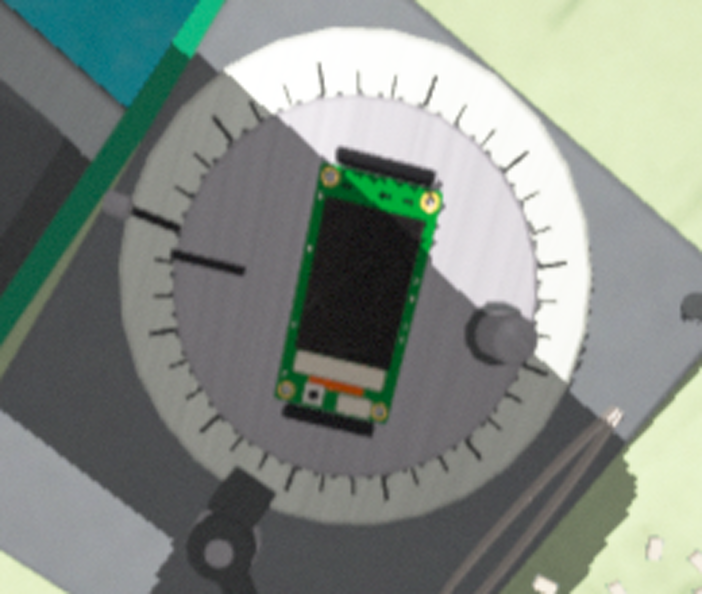

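The index mark runs from (245,271) to (172,255) and the target line from (180,229) to (133,211). The index is short of the target by roughly 8°. I'll compute it and push the rest.

```bash
cat >> h.py <<'E'
def markangle(W,uv,z,half=6,C=None):
    """centroid of dark pixels near uv on plane z -> angle around axis"""
    g=cv2.GaussianBlur(cv2.cvtColor(W["pixels"],cv2.COLOR_RGB2GRAY),(0,0),.6)
    x,y=int(round(uv[0])),int(round(uv[1])); w=g[y-half:y+half+1,x-half:x+half+1].astype(float)
    t=np.median(w)*.6; m=np.clip(t-w,0,None); ys,xs=np.mgrid[y-half:y+half+1,x-half:x+half+1]
    P=onplane(W,((m*xs).sum()/m.sum(),(m*ys).sum()/m.sum()),z,W["T"]); C=A if C is None else C
    return np.degrees(np.arctan2(P[1]-C[1],P[0]-C[0])), np.hypot(*(P[:2]-C)),P
E
python3 - <<'E'
from h import *
W=np.load("pics/w4.npz"); u=lambda x,y:((x+.5)/2.7-.5+147,(y+.5)/2.7-.5+9)
def a(x,y,z):
    P=onplane(W,u(x,y),z,W["T"]); return np.degrees(np.arctan2(P[1]-A[1],P[0]-A[0])).round(2),np.hypot(*(P[:2]-A)).round(4)
print("index",a(172,255,.034),a(245,271,.034),"target",a(180,229,.031),a(133,211,.031))
print(markangle(W,u(208,263),.034,9)[:2],markangle(W,u(156,220),.031,4)[:2])
E
```

```text
index (np.float64(-153.15), np.float64(0.0581)) (np.float64(-154.02), np.float64(0.0352)) target (np.float64(-161.1), np.float64(0.0581)) (np.float64(-160.89), np.float64(0.0732))
(np.float64(-153.60423433994103), np.float64(0.04661530352756908)) (np.float64(-160.9969444604156), np.float64(0.06618357974546918))
```

The index is 7.6° short, and the commanded and actual peg angles agree to within 0.2°. I'll push to a peg angle of 19.2°.

```bash
cat > look.py <<'E'
from h import *
def look(n):
    from cell import r
    p=A-.06*e(130); r.move_to([p[0],p[1],.165],quat(np.radians(130))); r.sleep(.25); snap(n); print(r.current_t())
    W=np.load(f"pics/{n}.npz"); c=proj(W,[*(A+.055*e(-161)),.034],W["T"])
    x,y=max(0,int(c[0])-50),max(0,int(c[1])-40); print(c,x,y)
    cv2.imwrite(f"pics/{n}c.png",cv2.resize(W["pixels"][y:y+80,x:x+110,::-1],None,fx=7,fy=7,interpolation=cv2.INTER_CUBIC))
E
python3 - <<'E'
from look import *
from cell import r
p,q=pushpose(27,.010,.12); r.move_to(p,q)
p,q=pushpose(27,.010); r.move_linear(p,vel=.12)
p,q=pushpose(27,.001); r.move_linear(p,vel=.05)
for ph in (24,21,19.2):
    p,q=pushpose(ph,0); r.move_linear(p,rot=q,vel=.03)
r.sleep(.1); print(r.current_tool_pos()-np.array(p), r.current_contact_force())
p,q=pushpose(ph,.012); r.move_linear(p,vel=.1)
p[2]=.12; r.move_linear(p,vel=.2); look("w5")
E
```

```text
[-7.16379340e-05  5.88243437e-05  2.48226600e-06] [-0.18561182  0.84083183  0.04388723]
21.5667
[213.66841503 113.81435156] 163 73
```

View pics/w5c.png

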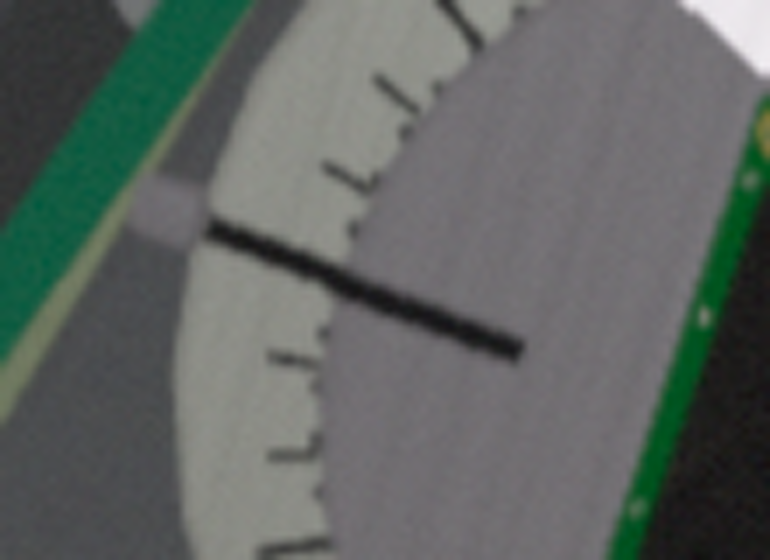

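The index mark (515,348 to 345,283) and the target line (335,277 to 212,230) look continuous in this crop. I'll put a number on it.

```bash
cat > al.py <<'E'
from h import *
def align(n,x0,y0,boxes):
    W=np.load(f"pics/{n}.npz")
    g=cv2.cvtColor(W["pixels"],cv2.COLOR_RGB2GRAY).astype(float)
    out=[]
    for i,rr in enumerate(list(np.arange(.040,.0561,.002))+list(np.arange(.063,.0731,.002))):
        z=.034 if rr<.058 else .0305
        aa=np.arange(-168,-154,.1); uv=np.array([proj(W,[*(A+rr*e(t)),z],W["T"]) for t in aa],np.float32)
        v=cv2.remap(g.astype(np.float32),uv[:,0].copy().reshape(1,-1),uv[:,1].copy().reshape(1,-1),cv2.INTER_LINEAR)[0]
        m=np.clip(np.median(v)*.65-v,0,None); out.append((rr,(m*aa).sum()/m.sum()))
    o=np.array(out); o=np.c_[o,o[:,0]*np.radians(o[:,1]+161)*1e3]; print(o.round(4))
    i=o[:,0]<.058; print("index",o[i,1].mean(),"target",o[~i,1].mean())
    pi=np.polyfit(o[i,0],o[i,2],1);pt=np.polyfit(o[~i,0],o[~i,2],1)
    print("lateral gap at 59mm (mm)",np.polyval(pi,.059)-np.polyval(pt,.059), "slopes deg",np.degrees(pi[0]/1e3),np.degrees(pt[0]/1e3))
E
python3 -c "
from al import *
align('w5',0,0,0)"
```

```text
[[ 4.000000e-02 -1.609046e+02  6.660000e-02]
 [ 4.200000e-02 -1.608788e+02  8.880000e-02]
 [ 4.400000e-02 -1.608985e+02  7.800000e-02]
 [ 4.600000e-02 -1.609457e+02  4.360000e-02]
 [ 4.800000e-02 -1.609040e+02  8.040000e-02]
 [ 5.000000e-02 -1.607642e+02  2.058000e-01]
 [ 5.200000e-02 -1.607793e+02  2.003000e-01]
 [ 5.400000e-02 -1.607987e+02  1.897000e-01]
 [ 5.600000e-02 -1.608061e+02  1.895000e-01]
 [ 6.300000e-02 -1.610752e+02 -8.270000e-02]
 [ 6.500000e-02 -1.610726e+02 -8.230000e-02]
 [ 6.700000e-02 -1.610536e+02 -6.260000e-02]
 [ 6.900000e-02 -1.610638e+02 -7.680000e-02]
 [ 7.100000e-02 -1.609681e+02  3.960000e-02]
 [ 7.300000e-02 -1.609779e+02  2.810000e-02]]
index -160.85332585986777 target -161.03518600396714
lateral gap at 59mm (mm) 0.3929723156111973 slopes deg 0.5735118955510847 0.7412624954960447
```

Residual misalignment is about 0.2–0.4°, with a lateral gap of about 0.2–0.4 mm. That is within the height uncertainty, so the dial is set. Next is the lock post, swinging clockwise from -31° to about -105.5°, creeping at the end while I watch the force.

```bash
cat >> h.py <<'E'
B=np.array([.4556,.1020])
def lockpose(phi,gap=0.,z=.066):
    p=B+.050*e(phi)+(.0205+gap)*e(phi+90)
    return [p[0],p[1],z], quat(np.radians(phi+180))
E
python3 - <<'E'
from h import *
from cell import r
for ph in range(-31,-110,-8):
    if r.inverse_kinematics(*lockpose(ph)) is None: print("no",ph)
p,q=lockpose(-31,.010,.13); r.move_to(p,q)
p,q=lockpose(-31,.010); r.move_linear(p,vel=.12); r.sleep(.2)
F0=np.mean([r.current_contact_force() for _ in range(5)],0)
p,q=lockpose(-31,0); r.move_linear(p,vel=.04)
for ph in range(-38,-102,-7):
    p,q=lockpose(ph); r.move_linear(p,rot=q,vel=.06); print(ph,np.round(r.current_contact_force()-F0,2))
ph=-101.
while ph>-110:
    p,q=lockpose(ph); r.move_linear(p,rot=q,vel=.02); r.sleep(.05); F=np.array(r.current_contact_force())-F0
    f=F[:2]@e(ph+90); print(ph,round(f,2),end="; ")
    if f>9: break
    ph-=.5
print(r.current_t())
p,q=lockpose(ph,.012); r.move_linear(p,vel=.08)
p[2]=.13; r.move_linear(p,vel=.2)
p=A-.06*e(130); r.move_to([p[0],p[1],.165],quat(np.radians(130))); r.sleep(.2); snap("w6"); print(r.current_t())
E
python3 -c "
from al import *
align('w6',0,0,0)"
```

```text
-38 [0.72 0.28 0.35]
-45 [0.55 0.22 0.17]
-52 [1.11 0.45 0.85]
-59 [-0.47  0.69 -0.59]
-66 [ 0.66  0.07 -0.93]
-73 [-0.25 -0.47 -0.25]
-80 [ 0.99  0.18 -1.64]
-87 [-0.1   0.24  0.21]
-94 [ 0.56  0.48 -0.12]
-101 [ 0.27 -0.84 -0.68]
-101.0 0.75; -101.5 0.5; -102.0 1.02; -102.5 1.58; -103.0 0.91; -103.5 2.04; -104.0 1.95; -104.5 1.02; -105.0 2.63; -105.5 1.4; -106.0 0.82; -106.5 0.55; -107.0 2.63; -107.5 6.21; -108.0 6.44; -108.5 7.83; -109.0 9.22; 31.2
33.0167
[[ 4.000000e-02 -1.610183e+02 -1.280000e-02]
 [ 4.200000e-02 -1.608264e+02  1.273000e-01]
 [ 4.400000e-02 -1.608050e+02  1.497000e-01]
 [ 4.600000e-02 -1.607773e+02  1.788000e-01]
 [ 4.800000e-02 -1.609110e+02  7.460000e-02]
 [ 5.000000e-02 -1.608234e+02  1.541000e-01]
 [ 5.200000e-02 -1.607739e+02  2.052000e-01]
 [ 5.400000e-02 -1.608409e+02  1.500000e-01]
 [ 5.600000e-02 -1.608278e+02  1.683000e-01]
 [ 6.300000e-02 -1.610111e+02 -1.220000e-02]
 [ 6.500000e-02 -1.610364e+02 -4.130000e-02]
 [ 6.700000e-02 -1.610475e+02 -5.560000e-02]
 [ 6.900000e-02 -1.610179e+02 -2.150000e-02]
 [ 7.100000e-02 -1.609887e+02  1.390000e-02]
 [ 7.300000e-02 -1.609795e+02  2.610000e-02]]
index -160.8448952903665 target -161.01353585699903
lateral gap at 59mm (mm) 0.278757935339736 slopes deg 0.4196162640284703 0.32024302739902866
```

View pics/w6.png

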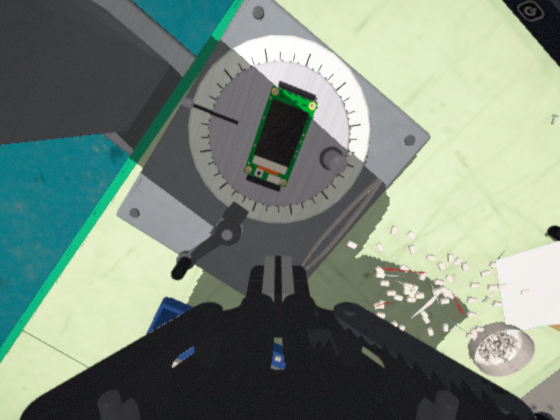

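In w6 the lever now points from its hub (228,235) to its post at (180,270). The dial is unchanged, still in line to within 0.2°, and the tweezers are in place. The force rose to 9 N past -107°, which is the stop. I'll measure the lever angle and check the top view for disturbed items.

```bash
python3 - <<'E'
from h import *
from cell import r, optics
W=np.load("pics/w6.npz"); g=cv2.cvtColor(W["pixels"],cv2.COLOR_RGB2GRAY)
c=cv2.resize(W["pixels"][200:290,140:260,::-1],None,fx=6,fy=6,interpolation=cv2.INTER_CUBIC); cv2.imwrite("pics/w6c.png",c)
for uv,z in(((179,272),.059),((185,262),.034)):
    P=onplane(W,uv,z,W["T"])[:2]-B; print(np.degrees(np.arctan2(P[1],P[0])),np.hypot(*P))
p=B-.12*e(100)
r.move_to([.50,-.15,.25],quat(np.radians(90))); d=optics.get_image("top"); cv2.imwrite("pics/top1.png",d["pixels"][:,:,::-1])
a=np.load("pics/top0.npz")["pixels"]; df=cv2.absdiff(a,d["pixels"]).max(2)
c=d["pixels"][225:335,170:290,::-1]; cv2.imwrite("pics/top1c.png",cv2.resize(c,None,fx=5,fy=5,interpolation=cv2.INTER_CUBIC)); print(r.current_t())
E
```

```text
-106.30090069695882 0.045876609010225236
-104.53418697560686 0.050119638940733645
34.2583
```

View pics/w6c.png

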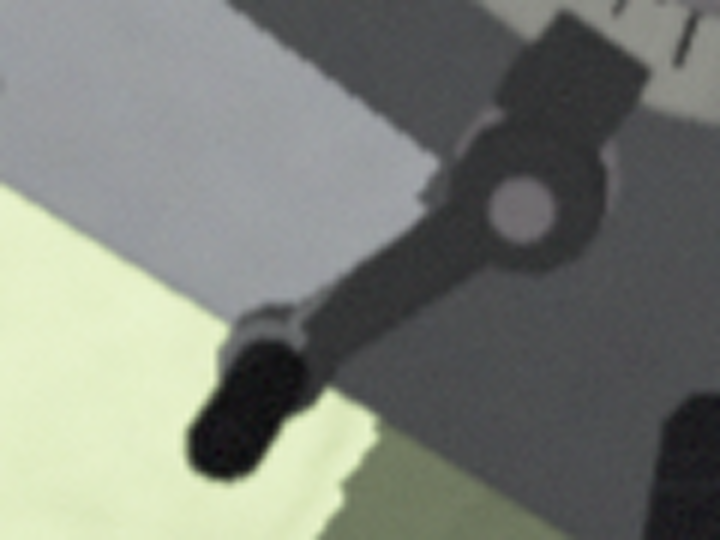

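View pics/top1.png

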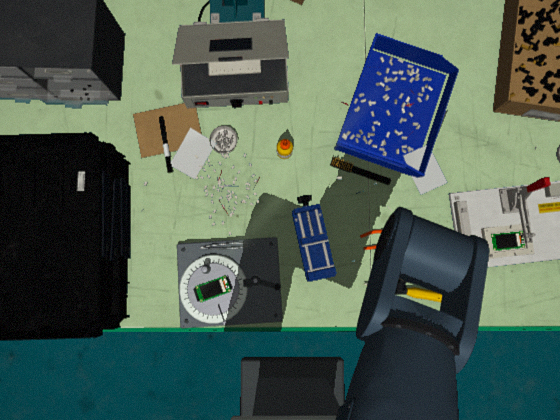

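View pics/top1c.png

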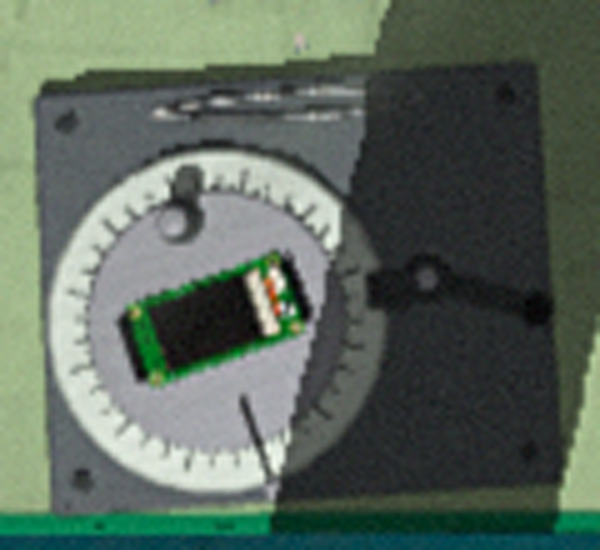

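The lever sits at about -105.5°, which matches the expected stop. The tweezers (250,100 in the crop), bottle (285,147) and brush (360,170) are where they were. Handing in.

```bash
python3 -c "
from cell import r
r.hand_in(); print(r.current_t())"
```

```text
the job is handed in; nothing more can be done
the job is handed in; nothing more can be done
```

The dial is set to the target line and the lock lever is closed to its stop. I handed the job in at about 34 s on the robot's clock, with the arm clear of everything.

- **Dial:** I pushed the peg about 136° clockwise with the outside of the closed fingers, and finished with a short second push. After locking, the index mark was at -160.84° and the target line at -161.01°. That leaves about 0.2°, or a gap of about 0.3 mm where the two lines meet, which is close to what I can measure.
- **Collar:** The target line stayed at about -161.0° from before the final dial push until after locking. My first measurement, picked by hand, gave -161.2°.
- **Lock:** I pushed the post clockwise until the force rose to about 9 N, then backed off. The force started to rise at a commanded -107°, while the stop should be at about -105.5°. I put the difference down to small position errors. Afterwards the pictures showed the lever between -104.5° and -106.3°.
- **Loose things:** The tweezers, bottle and brush looked unmoved in the last top view. The arm's shadow hid part of the tweezers there, but the last wrist view showed them in place.

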